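Release and push off the filter cover of a studio dust extractor

TASK

Open the filter box of the pottery dust extractor: press the orange snap tab all the way down, then push the released cream cover out of its guides until the white filter is completely uncovered and the whole cover lies flat on the box's ledge. Only press and push: never lift or tip the cover or shove it off the end of the ledge, leave the blue cup, the mug and the glaze jar where they stand, and finish clear of everything.

Things in the scene. Friction and masses are not known exactly. Their poses are not given: they have to be found in the camera images.
- filter_box: Fixed teal filter box, 320 x 210 mm, its flat deck 45 mm above the table. Origin: centre of its underside; z up; +x (along the 320 mm) is the way the cover slides off. Behind the cover (x = -160 to -110 mm) the deck is bare, room for a finger. A hose spigot 38 mm thick sticks 45 mm out of the -x end, below deck height.
- filter (a point): Centre of the 80 x 80 mm filter opening, at deck height (box frame x = -60, y = 0 mm); the cover hides it at first. The seat around it is 100 mm long (x = -110 to -10 mm) between two dark guide walls at y = +-52 mm, whose overhanging lips stand 13 mm above the deck; open at both ends along x. Axes as the box.
- ledge (a point): Where the cover is to lie: a point on the paler flat ledge at deck height (box frame x = 75, y = 0 mm). The ledge reaches from the end of the guides (x = -10) to x = 160 mm and has no stop at its end. The cover is well placed with its origin 37 mm short of this point to 40 mm beyond it along x, within 40 mm sideways. Axes as the box.
- cover: Loose cream cover, about 0.15 kg: plate 100 x 100 x 7 mm with a raised block 12 mm high (70 along x, 76 along y), flush with the plate at the rear (-x) end: an upright face 19 mm tall to push on. Origin: centre of underside; axes as the box. Starts on the deck at box x = -60, y = 0 mm, blocked in front by the tab's tooth. Slides with 1 to 2 N and stays where left.
- tab (a joint): Downward travel of the orange snap tab: 0 = up (latched), 0.010 m = fully down at its stop. It resists with about 5 N (a little more when pressed fast), then goes solid at the stop, and stays down. Its tooth stands 8 mm above the deck in front of the cover; only fully down is it safely clear.
- tab_pad (a point): Centre of the top of the orange tab's pad, 34 x 32 mm, beside the cover's path at x = 12, y = 82 mm in the box's frame; 14 mm above the deck when up, 4 mm above it when fully down. Moves with the tab.
- test_cup: Small blue ceramic cup, 36 mm across, 40 mm tall, standing on the box's deck beside the ledge (on the side away from the tab). Origin: centre of its underside.
- mug: Terracotta mug, 76 mm across plus a handle, 85 mm tall, on the table near the box on the tab's side. Origin: centre of its underside.
- glaze_jar: Closed green glass jar, 64 mm across, 85 mm tall, on the table near the box on the tab's side. Origin: centre of its underside.
Things that resemble listed ones, but are neither listed nor needed, are in the scene too. There is more than one size of the test_cup; the job needs the smallest.

How it is judged (in metres and radians):
On the way, in this order (a step that is already met when the one before it is completed fails the run):
1. the tab is pressed fully down (8.5 mm or more of 10) with the cover still in its seat (value of joint tab above 0.0085 m and x of cover in the frame of filter_box below -0.045 m), for 0.2 s.
2. the cover is out of its guides, the filter fully uncovered (x of cover in the frame of filter_box above 0.038 m), for 0.2 s.
At the end, for the whole second after the job is handed in: The tab is down by at least 8.5 mm; the cover lies flat and at rest on the ledge, its origin 38 to 115 mm along x and within 40 mm of y = 0 in the box's frame, within 3 mm of the deck's height, tilted under 0.06 rad; cup, mug and jar are upright and within 20 mm of where they stood (value of joint tab above 0.0085 m and x of cover in the frame of filter_box between 0.038 and 0.115 m and y of cover in the frame of filter_box between -0.04 and 0.04 m and z of cover in the frame of filter_box between 0.042 and 0.048 m and angle between cover's own z axis and vertical below 0.06 rad and linear speed of cover below 0.01 m/s and distance of each of test_cup, mug, glaze_jar from where it was at the start of the episode below 0.02 m and angle between each of test_cup, mug, glaze_jar's own z axis and vertical below 0.1 rad); the robot touches nothing.
It fails at once if the cover is lifted (8 mm or more above the deck) or tipped by more than 0.15 rad (z of cover in the frame of filter_box above 0.053 m or angle between cover's own z axis and vertical above 0.15 rad).
It fails at once if the cover is shoved off the ledge (x of cover in the frame of filter_box above 0.165 m or z of cover in the frame of filter_box below 0.035 m).
It fails at once if the cup, mug or jar is moved by more than 20 mm or tipped (distance of any of test_cup, mug, glaze_jar from where it was at the start of the episode above 0.02 m or angle between any of test_cup, mug, glaze_jar's own z axis and vertical above 0.3 rad).
It also fails if it takes over 43 s, if anything falls off the work surface, if the arm or the gripper's body presses on something with over 40 N, if the wrist force passes 120 N, or if a joint passes its speed limit or range.

ROBOT

A 7-joint arm with a two-finger parallel gripper is mounted at the origin on the work surface. World frame = base frame: x ahead of the robot, y to its left, z up, the work surface at z = 0. Lengths are in mm, angles in rad, forces in N, time in s.
With the tool pointing down it reaches from about 350 to 900 mm from the base axis. Payload 7.2 kg.
Tool frame: the origin (TCP) lies midway between the tips of the shut fingers; the grasp point (between the pads) lies 19 mm behind it; z points along the fingers, y is the direction in which the jaws open and shut (so a half turn about z gives the same grasp; the last joint's range is limited). The gripper opens to 85 mm and grips with 20 to 120 N. Pads are 22 mm wide; open, the fingers measure 114 mm over their backs; the gripper's body (76 mm by 85 mm) begins 54 mm behind the grasp point. The pads swing forward as they close: fully open they stand 13 mm farther back than shut.
Start: joints at [-1.271, 0.411, -0.013, 1.596, 0.006, 1.134, -0.082], TCP at [224.737, 583.2, 231.297] pointing down, gripper open.
Joint ranges: [-2.95, 2.95], [-0.29, 1.99], [-1.47, 1.44], [0.14, 2.54], [-1.03, 4.17], [0.13, 1.85], [-2.86, 2.86]. Speed limits (rad/s): [2.39, 2.39, 3.01, 3.01, 3.14, 3.14, 3.14].

INTERFACE

Orientations are given as a 3x3 rotation matrix whose columns are the frame's x, y, z axes.
In Python, from cell import bot gives the robot as it stands.
- The arm moves only by the tool arm_command, never from a script. Its argument "deltas" is a list of rows, each a list of 5 numbers: the opening, from 0 (shut) to 1 (fully open), then the shift along the world's x, y, z in mm, then the turn about the world's z in degrees. A call has 1 to 5 rows; each row is the pose to reach, as a shift and turn from the pose commanded when the call began; what a row does not reach only later rows make up. A row lasts 1/10 s, in which the tool goes at most 50 mm and 8.59 degrees, less where a joint would pass 70% of its speed; a pose out of reach is approached as far as the arm can. A call with a gripper value outside its range is refused whole. The fingers move at their own pace and stop on an object; the grip force is fixed at half the most. Time passes only in rows, so rows that repeat a pose let the fingers close. It gives the time, the measured TCP pose, the force and the opening at its end, in the units of the state.
- bot.read_state(): the state, without advancing time (a new reading comes with each control period).
- bot.get_image(name): name is "side" or "top"; returns the picture (420x560x3 uint8, red, green, blue); there is no depth.
- bot.camera_model(name): a dict with "fov_y" (degrees; the focal length in pixels is half the picture's height over the tangent of half this angle, whatever the lens; pixels are square), "cx", "cy" (the principal point, pixels), "world_to_cam" (4x4, takes a point from world to camera coordinates). Camera axes: x right, y down, z forward; pixel columns grow to the right and rows downward; lengths in mm; the calibration is good to about 2 mm. A picture is of the moment at which its call begins. camera_model takes no time and is no camera call.
- bot.hand_in(): hands the job in, once; it reports no verdict.
Trained networks look in the newest picture that a camera, given by its name, has taken for a name from the list of things; names that differ only in an ending like _2 or _b are one class to them, and where a whole thing is asked for, a point or a joint stands for the part that bears it (a point fixed in the world has none). Each returns a list of dicts, best first, with "score" (0 to 1); they miss things now and then, are a little off and sometimes report something else, mostly with a low value. They report only what shows in the picture. A call takes as long as a camera call. They do not tell look-alikes from the thing itself.
- bot.regions_of(target, camera): "pixels" (420x560 bool, what is visible of it) and "bbox" ([left, top, right, bottom] in pixels, round what is visible of it).
- bot.tip_of(target, camera): "at" ([row, column] in pixels: a listed point, or the origin of a listed thing).
The state is a dict: "t": time; "joints": joint angles; "qvel": joint speeds; "joint_torque": joint torques, N m; "tool_pos": TCP position; "orientation": TCP orientation; "force": force on the tool from outside, world axes, zero at the start; "moment": the same for the moment, N m; "finger_gap": opening from 0.0 (shut) to 1.0 (fully open).
Only numpy, scipy, OpenCV 4.12 (cv2) and the standard library are available. Lean on these libraries where they do the work, as an engineer would, in place of code of your own. Each camera call takes 0.05 s, during which the arm holds its last target. There are 200 camera calls.

## Working session

There is one attempt and no reset: what is moved stays moved. The work goes in short steps, Python scripts to look and compute and a tool call to move; the robot and the scene stay as the last step left them, time stands still between calls to the robot, and variables do not carry over. Pictures are saved under pics/ and viewed, about 8 in all and at most 12, crops included, and the job is handed in when it is done.

Besides the shell and the picture viewer there is one more tool, called as name([rows], argument=value, ...), one row to a line, values as JSON. arm_command: Moves the arm, as the interface text tells. Its arguments: {"type":"object","properties":{"deltas":{"type":"array","items":{"type":"array","items":{"type":"number"}}}},"required":["deltas"]}

```bash
mkdir -p pics
python3 - <<'E'
from cell import bot
import cv2, numpy as np
s=bot.read_state(); print(s['t'],s['tool_pos'],np.round(s['orientation'],3).tolist(),s['force'])
for n in("side","top"):
    im=bot.get_image(n); cv2.imwrite(f"pics/{n}0.png",im[:,:,::-1])
    m=bot.camera_model(n); print(n,m['fov_y'],m['cx'],m['cy'],np.round(m['world_to_cam'],3).tolist(), [k for k in m])
    for t in("filter_box","filter","ledge","cover","tab_pad","test_cup","mug","glaze_jar"):
        print(t,[(round(d['score'],2),np.round(d['at']).tolist()) for d in bot.tip_of(t,n)])
E
```

```text
0.0 [224.57215481 582.71523679 230.43434109] [[-0.933, 0.36, -0.0], [0.36, 0.933, -0.002], [-0.0, -0.002, -1.0]] [-0.31343929 -0.90194582  0.32219311]
side 43.67907559227309 278.3374622851304 213.0414773421044 [[0.874, -0.486, -0.016, -508.53], [-0.353, -0.611, -0.708, 238.931], [0.335, 0.625, -0.706, 806.322], [0.0, 0.0, 0.0, 1.0]] ['fov_y', 'cx', 'cy', 'world_to_cam']
filter_box [(0.83, [237.0, 234.0]), (0.38, [183.0, 289.0])]
filter []
ledge [(0.95, [248.0, 260.0])]
cover [(0.88, [205.0, 212.0])]
tab_pad [(0.97, [199.0, 272.0])]
test_cup [(0.79, [349.0, 276.0]), (0.76, [270.0, 221.0]), (0.64, [321.0, 331.0])]
mug [(0.7, [220.0, 335.0])]
glaze_jar [(0.66, [180.0, 290.0])]
top 55.72462243218967 278.68058137562275 209.67769406617137 [[-0.017, -1.0, -0.013, 13.881], [-0.986, 0.019, -0.168, 578.145], [0.169, 0.01, -0.986, 722.11], [0.0, 0.0, 0.0, 1.0]] ['fov_y', 'cx', 'cy', 'world_to_cam']
filter_box [(0.82, [254.0, 271.0])]
filter []
ledge [(0.67, [242.0, 310.0])]
cover [(0.64, [255.0, 241.0])]
tab_pad [(0.98, [208.0, 267.0])]
test_cup [(0.93, [275.0, 387.0]), (0.67, [280.0, 325.0]), (0.65, [162.0, 294.0]), (0.63, [225.0, 389.0])]
mug [(0.57, [164.0, 294.0])]
glaze_jar [(0.92, [171.0, 228.0])]
```

View pics/side0.png

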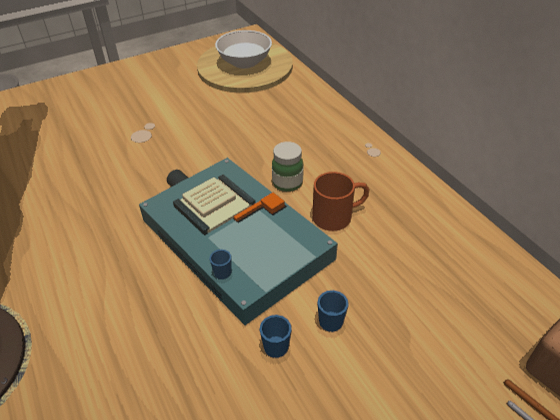

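View pics/top0.png

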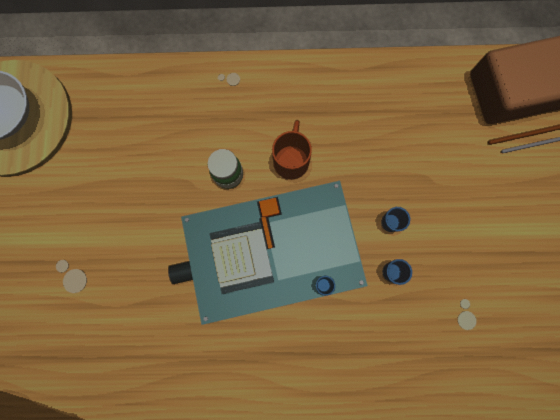

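The top view shows the box with +x towards image right: deck screws at about (186,219), (337,185), (362,282) and (206,319), cover at (240,258), tab pad at (269,208). The small cup on the deck is at (324,286), with the jar at (225,168) and mug at (291,155) beyond the tab. The side view agrees. I'll fit the box pose next.

```bash
cat > h.py <<'E'
from cell import bot
import numpy as np, cv2
from scipy.optimize import least_squares
def cam(n):
    m=bot.camera_model(n); f=210/np.tan(np.radians(m['fov_y']/2)); return f,m['cx'],m['cy'],np.array(m['world_to_cam'])
def proj(P,c):
    f,cx,cy,T=c; q=np.asarray(P)@T[:3,:3].T+T[:3,3]; return np.c_[f*q[:,0]/q[:,2]+cx,f*q[:,1]/q[:,2]+cy]
def ray(uv,z,c):
    f,cx,cy,T=c; R=T[:3,:3]; o=-R.T@T[:3,3]; d=R.T@np.array([(uv[0]-cx)/f,(uv[1]-cy)/f,1]); return o+d*(z-o[2])/d[2]
def b2w(P,p):
    c,s=np.cos(p[2]),np.sin(p[2]); P=np.asarray(P,float)
    return np.c_[p[0]+c*P[:,0]-s*P[:,1],p[1]+s*P[:,0]+c*P[:,1],P[:,2]]
E
python3 - <<'E'
from h import *
ct,cs=cam("top"),cam("side")
# order: (-,+),(+,+),(+,-),(-,-)
T=np.array([[186,219],[337,185],[362,282.5],[206,319.]]); S=np.array([[227,160],[330,243],[244,303],[144,204.]])
sg=np.array([[-1,1],[1,1],[1,-1],[-1,-1]])
def pts(a,b): return np.c_[sg*[a,b],np.full(4,45)]
def res(p,cams):
    W=b2w(np.r_[pts(p[3],p[4]),[[12,82,59]]],p); r=[]
    if 't' in cams: r.append((proj(W,ct)-np.r_[T,[[267,208]]]).ravel())
    if 's' in cams: r.append((proj(W,cs)-np.r_[S,[[272,199]]]).ravel())
    return np.concatenate(r)
for c in('t','s','ts'):
    o=least_squares(res,[530,30,-1.4,150,95],args=(c,),loss='soft_l1'); print(c,np.round(o.x,3),np.round(res(o.x,c),1))
p=o.x[:3]
for n,z,t,s in(("cup",45,(324,286),None),):
    print(n,ray((324,279),85,ct))
for n in("test_cup","mug","glaze_jar"):
  for k,c in(("top",ct),("side",cs)):
    for d in bot.tip_of(n,k):
        w=ray(d['at'][::-1],45 if n=="test_cup" else 0,c); q=w[:2]-p[:2]
        C,Sn=np.cos(p[2]),np.sin(p[2]); print(n,k,np.round(w[:2]),'box',np.round([C*q[0]+Sn*q[1],-Sn*q[0]+C*q[1]]))
print('pad,cover,behind,ledge',np.round(b2w([[12,82,59],[-60,0,45],[-130,0,45],[75,0,45]],p),1).tolist())
E
```

```text
t [499.9    16.439  -1.361 150.906  96.878] [ 0.2  0.4 -0.6  0.  -0.   0.  -0.6  0.4  2.1 -1.2]
s [501.731  21.674  -1.366 152.246  96.839] [-0.7  0.4  0.6 -0.5 -0.5  0.1  0.5 -0.4  0.1  0.5]
ts [500.441  18.521  -1.362 150.874  96.78 ] [-0.9  0.1 -1.6 -0.1 -1.2 -0.2 -1.7 -0.   1.  -1.5 -0.6  1.8  0.5  0.2
 -0.4  1.3  0.6  1.5  0.2  1.6]
cup [444.49366179 -76.02346458  85.        ]
test_cup top [ 450. -200.] box [203. -94.]
test_cup top [442. -82.] box [ 86. -78.]
test_cup top [674. -28.] box [ 81. 160.]
test_cup top [ 544. -210.] box [232.  -5.]
test_cup side [ 443. -244.] box [ 245. -110.]
test_cup side [435. -68.] box [ 71. -82.]
test_cup side [ 541. -243.] box [264. -15.]
mug top [683. -29.] box [ 84. 169.]
mug side [691. -30.] box [ 87. 176.]
glaze_jar top [672. 109.] box [-53. 187.]
glaze_jar side [674. 117.] box [-60. 190.]
pad,cover,behind,ledge [[583.1, 23.8, 59.0], [488.0, 77.2, 45.0], [473.5, 145.7, 45.0], [516.0, -54.8, 45.0]]
```

Both cameras agree within about 5 mm on the box at (500.5, 18.5) with yaw -78°. The cup is near box (80,-80), and the mug and jar are well clear. I'll travel at height with the gripper shut, turning it -57° to line up with the box.

arm_command([
  [0, 27, -42, 0, -8],
  [0, 54, -84, 0, -16],
  [0, 81, -126, 0, -24],
  [0, 108, -168, 0, -32],
  [0, 135, -210, 0, -40],
])

```text
t: 1.7
tool_pos: [360.6, 371.5, 231.6]
orientation: [[-0.479, 0.878, 0.0], [0.878, 0.479, 0.001], [0.0, 0.001, -1.0]]
force: [1.1, 0.6, 0.2]
finger_gap: 0.145
```

arm_command([
  [0, 27, -42, 0, -8],
  [0, 54, -84, 0, -17],
  [0, 81, -126, 0, -17],
  [0, 108, -168, 0, -17],
  [0, 135, -210, 0, -17],
])

```text
t: 2.2
tool_pos: [495.6, 161.6, 231.7]
orientation: [[-0.207, 0.978, 0.001], [0.978, 0.207, 0.001], [0.001, 0.001, -1.0]]
force: [1.3, 1.6, 0.2]
finger_gap: 0.001
```

arm_command([
  [0, 27, -42, 0, 0],
  [0, 54, -84, 0, 0],
  [0, 88, -120, 0, 0],
  [0, 88, -139, -40, 0],
  [0, 88, -139, -80, 0],
])

```text
t: 2.7
tool_pos: [584.4, 19.5, 151.4]
orientation: [[-0.201, 0.98, 0.004], [0.98, 0.201, -0.002], [-0.002, 0.003, -1.0]]
force: [-0.0, 0.9, -1.4]
finger_gap: -0.002
```

arm_command([
  [0, 0, 0, -40, 0],
  [0, 0, 0, -70, 0],
  [0, 0, 0, -70, 0],
  [0, 0, 0, -70, 0],
])

```text
t: 3.1
tool_pos: [582.9, 24.0, 81.7]
orientation: [[-0.207, 0.978, -0.0], [0.978, 0.207, -0.0], [-0.0, -0.0, -1.0]]
force: [0.1, -0.1, 1.2]
finger_gap: -0.001
```

Run:
```python
from h import *
a=bot.get_image("side")[120:280,150:390];b=bot.get_image("top")[120:330,150:400]
cv2.imwrite("pics/p1.png",np.hstack([cv2.resize(x,(400,330),interpolation=2)for x in(a,b)])[:,:,::-1])
print(proj([bot.read_state()['tool_pos']],cam("side")))
```

```text
[[272.2228273  190.67396242]]
```

View pics/p1.png

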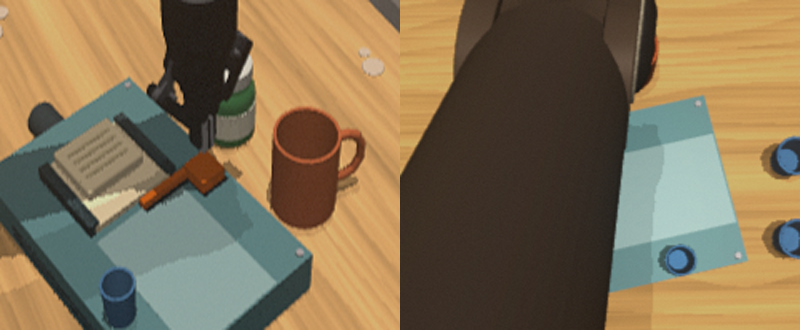

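In the crop the shut tips are right over the pad: tip at about side px (273,193), pad at (274,202). I'll press slowly.

arm_command([
  [0, 0, 0, -8, 0],
  [0, 0, 0, -16, 0],
  [0, 0, 0, -20, 0],
  [0, 0, 0, -23, 0],
  [0, 0, 0, -25, 0],
])

```text
t: 3.7
tool_pos: [582.5, 24.3, 56.2]
orientation: [[-0.207, 0.978, -0.001], [0.978, 0.207, 0.0], [0.0, -0.001, -1.0]]
force: [-2.7, -0.4, 4.9]
finger_gap: 0.002
```

arm_command([
  [0, 0, 0, -1, 0],
  [0, 0, 0, -2, 0],
  [0, 0, 0, -3, 0],
  [0, 0, 0, -4, 0],
  [0, 0, 0, -5, 0],
])

```text
t: 4.2
tool_pos: [582.5, 24.3, 51.2]
orientation: [[-0.207, 0.978, -0.0], [0.978, 0.207, 0.0], [0.0, -0.0, -1.0]]
force: [-2.9, 1.0, 4.7]
finger_gap: 0.002
```

arm_command([
  [0, 0, 0, -1, 0],
  [0, 0, 0, -2, 0],
  [0, 0, 0, -3, 0],
  [0, 0, 0, -3, 0],
  [0, 0, 0, -3, 0],
])

```text
t: 4.7
tool_pos: [582.6, 24.3, 48.8]
orientation: [[-0.207, 0.978, -0.0], [0.978, 0.207, 0.0], [0.0, -0.0, -1.0]]
force: [-6.0, 0.4, 10.3]
finger_gap: 0.005
```

arm_command([
  [0, 0, 0, -1, 0],
  [0, 0, 0, -2, 0],
  [0, 0, 0, -2, 0],
  [0, 0, 0, -2, 0],
])

```text
t: 5.1
tool_pos: [582.7, 24.3, 48.2]
orientation: [[-0.206, 0.978, 0.0], [0.978, 0.206, 0.001], [0.001, 0.0, -1.0]]
force: [-10.9, 0.8, 25.4]
finger_gap: 0.006
```

The tab is solid at its stop (25 N, TCP at z 48 where the pad-down height is 49). I'll lift and go behind the cover with the fingers slightly open for a wide push.

arm_command([
  [0, 0, 0, 25, 0],
  [0, 0, 0, 65, 0],
  [0.3, -30, 35, 80, 0],
  [0.3, -60, 70, 80, 0],
  [0.3, -90, 105, 80, 0],
])

```text
t: 5.6
tool_pos: [492.9, 130.1, 126.9]
orientation: [[-0.205, 0.979, 0.003], [0.979, 0.205, 0.001], [0.0, 0.003, -1.0]]
force: [-0.0, 0.5, -0.0]
finger_gap: 0.296
```

arm_command([
  [0.3, -20, 22, 0, 0],
  [0.3, -20, 22, 0, 0],
  [0.3, -20, 22, -30, 0],
  [0.3, -20, 22, -45, 0],
  [0.3, -20, 22, -45, 0],
])

```text
t: 6.1
tool_pos: [472.5, 150.0, 79.6]
orientation: [[-0.206, 0.979, -0.002], [0.979, 0.206, -0.002], [-0.002, -0.002, -1.0]]
force: [-0.4, -0.8, 0.7]
finger_gap: 0.302
```

Run:
```python
from h import *
s=bot.read_state();print(s['tool_pos'],s['finger_gap'])
a=bot.get_image("side")[120:280,120:360];b=bot.get_image("top")[120:330,150:400]
cv2.imwrite("pics/p2.png",np.hstack([cv2.resize(x,(400,330),interpolation=2)for x in(a,b)])[:,:,::-1])
```

```text
[472.50559867 150.00943611  79.59358996] 0.3023512345802977
```

View pics/p2.png

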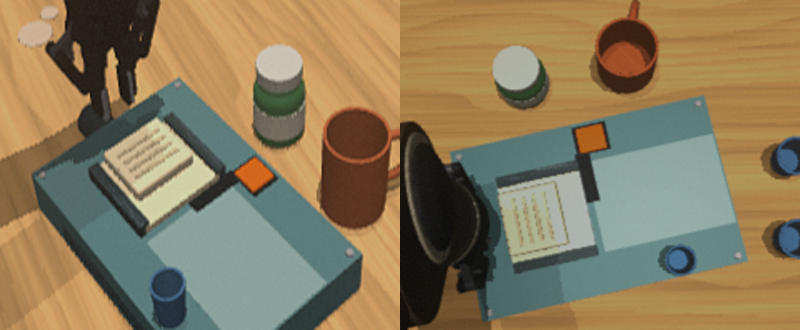

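The tab is down and flush (the tooth slot is dark), and the fingers are behind the cover, straddling its middle. I'll go down to about 5 mm above the deck.

arm_command([
  [0.3, 0, 0, -12, 0],
  [0.3, 0, 0, -22, 0],
  [0.3, 0, 0, -27, 0],
  [0.3, 0, 0, -29, 0],
  [0.3, 0, 0, -29, 0],
])

```text
t: 6.7
tool_pos: [472.6, 151.1, 52.0]
orientation: [[-0.207, 0.978, -0.0], [0.978, 0.207, -0.0], [-0.0, -0.001, -1.0]]
force: [-0.8, 1.3, 1.0]
finger_gap: 0.3
```

arm_command([
  [0.3, 1, -5, 0, 0],
  [0.3, 2, -10, 0, 0],
  [0.3, 3, -14, 0, 0],
  [0.3, 4, -18, 0, 0],
  [0.3, 5, -22, 0, 0],
])

```text
t: 7.2
tool_pos: [478.0, 129.1, 52.5]
orientation: [[-0.207, 0.978, 0.0], [0.978, 0.207, 0.001], [0.0, 0.0, -1.0]]
force: [-0.5, 2.1, 2.5]
finger_gap: 0.298
```

arm_command([
  [0.3, 1.7, -7.8, 0, 0],
  [0.3, 3.3, -15.7, 0, 0],
  [0.3, 5, -23.5, 0, 0],
  [0.3, 6.6, -31.3, 0, 0],
  [0.3, 8.3, -39.1, 0, 0],
])

```text
t: 7.7
tool_pos: [486.1, 89.3, 52.3]
orientation: [[-0.206, 0.978, -0.0], [0.978, 0.206, -0.0], [-0.0, -0.0, -1.0]]
force: [-0.0, 0.7, 1.4]
finger_gap: 0.301
```

Run:
```python
from h import *
a=bot.get_image("side")[120:280,120:360];b=bot.get_image("top")[120:330,150:400]
cv2.imwrite("pics/p3.png",np.hstack([cv2.resize(x,(400,330),interpolation=2)for x in(a,b)])[:,:,::-1])
```

```text
(no output)
```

View pics/p3.png

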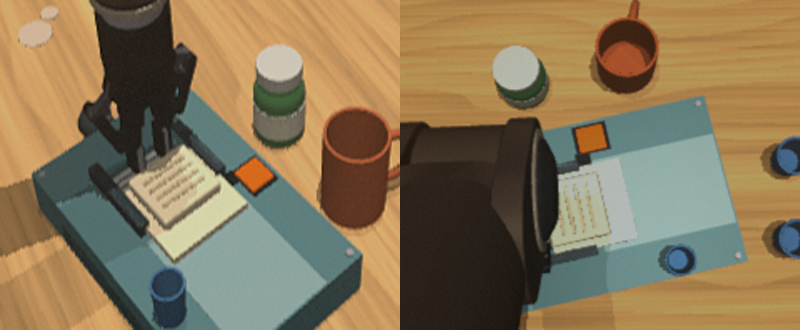

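The cover is sliding out straight, with its front edge just onto the ledge and the fingers on its rear face. About 75 mm remains.

arm_command([
  [0.3, 1.7, -7.8, 0, 0],
  [0.3, 3.3, -15.7, 0, 0],
  [0.3, 5, -23.5, 0, 0],
  [0.3, 6.6, -31.3, 0, 0],
  [0.3, 8.3, -39.1, 0, 0],
])

```text
t: 8.3
tool_pos: [494.4, 50.2, 52.3]
orientation: [[-0.206, 0.978, -0.0], [0.978, 0.206, -0.0], [-0.0, -0.0, -1.0]]
force: [0.1, 0.7, 0.1]
finger_gap: 0.301
```

arm_command([
  [0.3, 1.7, -7.8, 0, 0],
  [0.3, 3.3, -15.7, 0, 0],
  [0.3, 5, -23.5, 0, 0],
  [0.3, 6.2, -29.5, 0, 0],
  [0.3, 7.2, -34, 0, 0],
])

```text
t: 8.8
tool_pos: [501.6, 16.4, 52.3]
orientation: [[-0.206, 0.978, 0.0], [0.978, 0.206, -0.0], [-0.0, 0.0, -1.0]]
force: [0.1, 0.3, 0.8]
finger_gap: 0.297
```

Run:
```python
from h import *
a=bot.get_image("side")[120:330,120:360];b=bot.get_image("top")[120:330,150:400]
cv2.imwrite("pics/p4.png",np.hstack([cv2.resize(x,(400,350),interpolation=2)for x in(a,b)])[:,:,::-1])
```

```text
(no output)
```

View pics/p4.png

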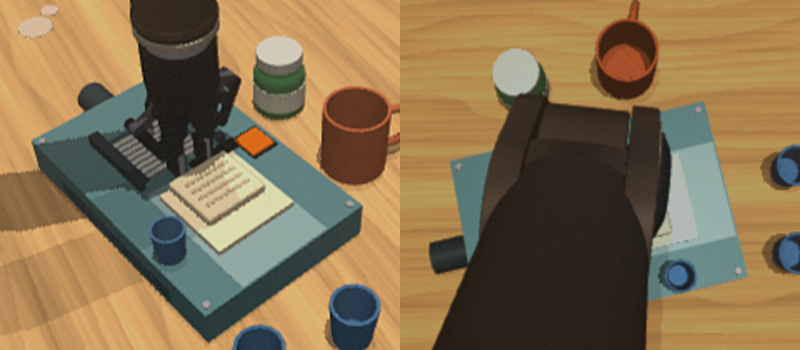

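The cover is out on the ledge and the filter is uncovered. I'll back off and rise, then measure.

arm_command([
  [0.3, -2, 10, 0, 0],
  [0.3, -5, 22, 0, 0],
  [0.3, -5, 22, 30, 0],
  [0.3, -5, 22, 75, 0],
  [0.3, -5, 22, 120, 0],
])

```text
t: 9.4
tool_pos: [495.5, 40.6, 173.2]
orientation: [[-0.209, 0.978, -0.002], [0.978, 0.209, -0.001], [-0.0, -0.002, -1.0]]
force: [2.0, 0.8, -0.0]
finger_gap: 0.299
```

arm_command([
  [0.3, -10, 45, 20, 0],
  [0.3, -20, 90, 40, 0],
  [0.3, -30, 135, 40, 0],
  [0.3, -40, 180, 40, 0],
  [0.3, -40, 180, 40, 0],
])

```text
t: 9.9
tool_pos: [453.3, 227.5, 212.2]
orientation: [[-0.218, 0.976, -0.001], [0.976, 0.218, 0.003], [0.003, -0.0, -1.0]]
force: [-0.4, -0.3, 0.3]
finger_gap: 0.302
```

Run:
```python
from h import *
p=[500.4,18.5,-1.362];C,S=np.cos(p[2]),np.sin(p[2])
s=bot.read_state();print(s['t'],s['tool_pos'],s['force'])
I={n:bot.get_image(n) for n in("side","top")}
for n,z in(("cover",45),("test_cup",45),("mug",0),("glaze_jar",0),("tab_pad",49)):
  for k in I:
    for d in bot.tip_of(n,k)[:3]:
      w=ray(d['at'][::-1],z,cam(k))[:2];q=w-p[:2];print(n,k,round(d['score'],2),np.round(w),'box',np.round([C*q[0]+S*q[1],-S*q[0]+C*q[1]]))
a=I["side"][120:330,120:360];b=I["top"][120:330,150:400]
cv2.imwrite("pics/p5.png",np.hstack([cv2.resize(x,(400,350),interpolation=2)for x in(a,b)])[:,:,::-1])
```

```text
9.9 [453.29786598 227.4712969  212.23423193] [-0.41533069 -0.32877553  0.3282275 ]
cover side 0.72 [512. -45.] box [64. -2.]
cover top 0.21 [659. 105.] box [-51. 173.]
test_cup side 0.96 [ 442. -242.] box [ 243. -111.]
test_cup side 0.76 [436. -71.] box [ 74. -82.]
test_cup side 0.6 [ 536. -248.] box [268. -20.]
test_cup top 0.77 [ 454. -205.] box [209. -92.]
test_cup top 0.55 [437. -83.] box [ 86. -83.]
mug side 0.66 [696. -18.] box [ 76. 184.]
mug top 0.71 [685. -30.] box [ 86. 171.]
glaze_jar side 0.95 [669. 110.] box [-55. 184.]
glaze_jar top 0.89 [669. 112.] box [-57. 185.]
tab_pad side 0.6 [581.  33.] box [ 3. 82.]
tab_pad top 0.83 [578.  30.] box [ 5. 78.]
```

View pics/p5.png

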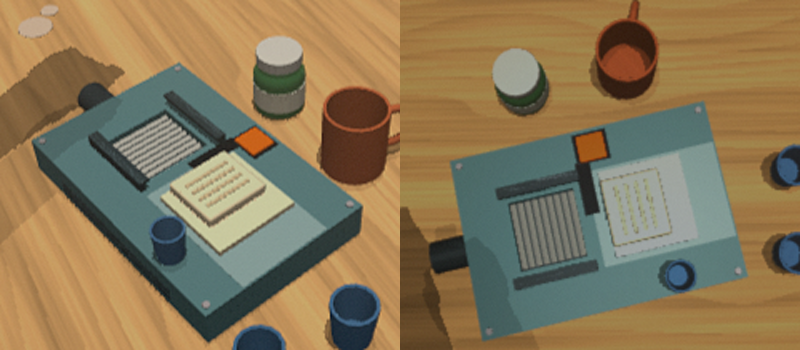

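The filter is fully uncovered and the cover is flat at about box (64, -2). The tab is down, the cup, mug and jar look unmoved, and the arm is clear. I'm handing in.

```bash
python3 -c "
from cell import bot
print(bot.hand_in())"
```

```text
the job is handed in; nothing more can be done
None
```

The filter box is open and the job is handed in, at about 10 s of the 43 s allowed. No verdict was reported.

- **Tab:** I pressed it with shut fingers until it went solid, at 25 N with the tool at z 48 mm. That matches the pad's fully-down height of 49 mm.
- **Cover:** I pushed it straight out from behind, at about 7 mm above the deck; the measured force stayed at about 3 N or less. I then backed off, rose and moved clear.

**Last checks:**
- The pictures show the filter fully uncovered, the tab down and the cover lying flat on the ledge.
- The side camera puts the cover at about x = 64, y = -2 mm in the box's frame, where x must be 38 to 115 mm and y within 40 mm.
- The cup, mug and jar look unmoved, and the arm is about 210 mm above the table, touching nothing.

**What disagreed:**
- The top camera's only cover detection was a false one, scored 0.21 near the jar, so I ignored it. The cover's position therefore rests on the side camera and the pictures.
- The final side-camera estimate for the mug was about 13 mm from its first one. The top camera moved only about 2 mm, so I took this as detector noise.
- The two cameras placed the box about 5 mm apart, which was well within what the job needed.

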